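Close up the tool case

ROBOT

A 7-joint arm with a two-finger parallel gripper is mounted at the origin on a cart in front of the work surface, level with it; the furniture and walls round the work are solid. World frame = base frame: x ahead of the robot, y to its left, z up, the work surface at z = 0. Lengths are in m, angles in degrees, forces in N, time in s.
With the tool pointing down it reaches from about 0.4 to 0.85 m from the base axis. Payload 10.4 kg.
Tool frame: the origin (TCP) lies at the very end of the fingers, on their centre line; the grasp point (between the pads) lies 19 mm behind it (robot.grip_point_offset is the distance from the TCP to the grasp point, in m); z points along the fingers, y is the line along which they close (so a half turn about z gives the same grasp; the last joint's range is limited). The gripper opens to 87 mm and grips with 3 to 60 N. Pads are 19 mm wide; open, the fingers measure 117 mm over their backs; the gripper's body (75 mm by 190 mm) begins 51 mm behind the grasp point.
Start: joints at [67.976, 19.034, -3.707, 83.658, 1.238, 77.344, -5.071], TCP at [0.221, -0.585, 0.223] pointing down, gripper open.
Joint ranges: [-148.97, 148.97], [-28.65, 121.19], [-84.17, 76.75], [9.2, 138.47], [-72.65, 252.65], [3.7, 117.97], [-149.18, 149.18]. Speed limits (degrees/s): [127.2, 127.2, 159.86, 159.86, 180, 180, 180].

INTERFACE

Orientations are given as [roll, pitch, yaw] about the fixed x, y, z axes, in that order (R = Rz(yaw) Ry(pitch) Rx(roll)).
In Python, from bench import robot, viewer, boxes_of, silhouettes, landmark_of gives the robot as it stands.
- The arm moves only by the tool apply_moves, never from a script. Its argument "commands" is a list of rows, each a list of 6 numbers: the shift along the tool's x, y, z as a fraction of full scale, then the turn, a rotation vector about the tool's x, y, z as a fraction of full scale. A call has 1 to 12 rows; each row shifts and turns the commanded pose from where the row before left it, along the tool's axes as they then stand; what a row does not reach is not made up. Full scale, the value 1, is 0.06 m for a shift and pi rad for a turn. A row lasts 1/8 s, in which the tool goes at most 62.5 mm and 10.7 degrees, less where a joint would pass 70% of its speed; a pose out of reach is approached as far as the arm can. A call with a number of a shift or a turn outside -1 to 1 is refused whole. A call with a gripper value outside its range is refused whole. "jaw" is the opening, from 0 (shut) to 1 (fully open), set as the call begins (left out, the last holds). The fingers move at their own pace and stop on an object; "squeeze" is the grip in N (left out, the last holds). Time passes only in rows, so rows that do not move let the fingers close. It gives the time, the measured TCP pose, the force, the opening and the grip force at its end, in the units of the state.
- robot.read_state(): the state, without advancing time (a new reading comes with each control period).
- viewer.grab_frame(name): name is "side" or "top" or "wrist"; returns a dict with "image" (400x640x3 uint8, red, green, blue), "range_z" (400x640 float32, m along the optical axis (not along the pixel's ray), 0 where there is no reading), "camera_matrix" (3x3 intrinsics, pixels), "rvec" (rotation vector, rad) and "tvec" (3), from world to camera coordinates, as OpenCV has them; the wrist camera has in their place "tool_from_camera" (4x4, takes a point from camera to tool coordinates, whose origin is the TCP and whose axes are the flange's). Camera axes: x right, y down, z forward; pixel columns grow to the right and rows downward; lengths in m; the calibration is good to about 2 mm. A picture is of the moment at which its call begins: read the wrist's pose just before it.
- robot.finish_job(): hands the job in; it is judged then, once.
Trained networks look in the newest picture that a camera, given by its name, has taken for a name from the list of things; names that differ only in an ending like _2 or _b are one class to them, and where a whole thing is asked for, a point or a joint stands for the part that bears it (a point fixed in the world has none). Each returns a list of dicts, best first, with "p" (0 to 1); they miss things now and then, are a little off and sometimes report something else, mostly with a low value. They report only what shows in the picture. A call takes as long as a camera call. They do not tell look-alikes from the thing itself.
- boxes_of(camera, query): "xyz" ([x, y, z] in m, in world coordinates, good to about 4 mm: the middle of the surface that is visible of it).
- silhouettes(camera, query): "mask" (400x640 bool, what is visible of it).
- landmark_of(camera, query): "xyz" ([x, y, z] in m, in world coordinates, good to about 4 mm: a listed point, or the origin of a listed thing).
The state is a dict: "clock": time; "qpos": joint angles; "dq": joint speeds; "effort": joint torques, N m; "ee_pos": TCP position; "orientation": TCP orientation; "force": force on the tool from outside, world axes, zero at the start; "ft_torque": the same for the moment, N m; "gripper_width": finger opening in m; "grasp_force": force on a finger pad.
Only numpy, scipy, OpenCV 4.12 (cv2) and the standard library are available. Lean on these libraries where they do the work, as an engineer would, in place of code of your own. Each camera call takes 0.05 s, during which the arm holds its last target. There are 200 camera calls.

TASK

The decorator's tool case has been left open on the worktop: pack it up for carrying. Push the upright inner cover down flat over the tools in the front compartment, then swing the lid shut over it, and last press the lid's front clip down against the front wall of the case. Only push, with the fingertips or the outside of the fingers: do not pinch the cover or the lid, leave the tools lying in the case, and do not disturb the things standing round it.

Things in the scene. Friction and masses are not known exactly. Their poses are not given: they have to be found in the camera images.
- case: Dark grey plastic tool case, fixed, 180 (x) x 230 (y) x 75 mm. Origin: centre of its underside. +x points from the front wall (robot's left) to the wall with the lid hinge (robot's right), y runs along both hinges, z up. Walls 5 mm, rim at z = 75, floor 7. A 4 mm divider at x = +38, top at z = 60, parts off a narrow rear compartment. Carry handle 33 mm out from the +y end
- lid_hinge (a point): Middle of the lid's hinge line, which runs along the case's y: at (92, 0, 77) mm in the case frame
- cover_hinge (a point): Middle of the inner cover's hinge line, which runs along the case's y just inside the front wall: at (-82, 0, 63) mm in the case frame
- cover (a joint): Inner cover, rad: 0 = flat on the divider (end stop), 1.57 = standing straight up at the front wall, 1.66 = open end stop. Starts at 1.4 to 1.6. Stiff hinge (about 0.11 N m): it stays where it is left and must be pushed all the way down. Left upright, it stops the lid from closing
- cover_edge (a point): Middle of the cover's free edge, on its outer face. The light grey cover is a plate 121 mm from hinge line to free edge, 214 mm wide and 6 mm thick (1 mm ribs on top); the hinge line is in mid thickness. Its outer face looks away from the case (robot's left) when upright, up when folded, then at z = 66 mm, 9 mm below the rim: the face to push. At joint 0 the plate reaches to the case's +x
- lid (a joint): Lid, rad: 0 = shut on the rim (end stop), 1.57 = straight up, 1.9 = open end stop. Starts at 1.7 to 1.88, leaning back away from the case to the robot's right. Stiff hinge (about 0.42 N m): it stays where it is left and must be pushed all the way shut
- lid_edge (a point): Middle of the lid's free (front) edge, on its outer face. The lid is dark grey, 184 mm from hinge line to free edge, 234 mm wide, 16 mm thick with its skirt: the outer face is 16 mm from the hinge line (ribs 1 mm proud). It looks to the robot's right when open, up when shut (then z = 93 mm): the face to push. A mid grey liner covers the inner face. At joint 0 the lid reaches to the case's -x
- clip (a joint): Black front clip against the lid, rad: 0 = at right angles to the lid, down along the outside of the front wall when the lid is shut (end stop); 1.57 = in line with the lid, sticking out past its free edge. Starts at 1.2 to 1.5; stiff (about 0.045 N m), stays where it is left. Leave it open until the lid is shut
- clip_tip (a point): Middle of the clip's free end, on its outer face. Clip: plate 54 mm wide (along y, in the middle of the lid's free edge), 36 mm long, 4 mm thick. Its hinge is 2 mm beyond the lid's edge: with the lid shut at (-94, 0, 86) mm in the case frame; folded down, its outer face is at x = -100 mm and it reaches down to z = 51 mm
- masking_tape: Roll of masking tape, 104 x 102 x 25 mm, lying loose in the front compartment. Origin: centre of its underside
- tape_measure: Yellow pocket tape measure, 64 x 88 mm and 32 mm high, lying on its side loose in the front compartment. Origin: middle of its base face, which looks to the front wall, 16 mm above the case floor
- screwdriver: Screwdriver with a red handle, 198 x 26 x 24 mm, lying loose in the narrow compartment beside the lid hinge. Origin: centre of its underside
- jam_jar: Bystander: glass jam jar with a white cap standing behind the case, beside the microwave, 65 mm across, 94 mm high. Origin: centre of its underside
- salt_shaker: Bystander: glass salt shaker with a grey cap, 44 mm across, 90 mm high, standing to the left of the case. Origin: centre of its underside
There are look-alikes about, which are no part of the job. What is shaped like the masking_tape but yellow is not meant.

How it is judged (in metres and radians):
On the way, in this order (a step that is already met when the one before it is completed fails the run):
1. the inner cover is folded flat while the lid still stands open (value of joint cover below 0.06 rad and value of joint lid above 1.2 rad), for 0.2 s.
2. the lid is shut over the folded cover (value of joint lid below 0.04 rad and value of joint cover below 0.08 rad), for 0.2 s.
3. the clip is down with the lid still shut (value of joint clip below 0.15 rad and value of joint lid below 0.04 rad), for 0.2 s.
At the end, for the whole second after the job is handed in: Cover within 0.08 rad of flat, lid within 0.04 rad of shut, clip within 0.15 rad of right down, the tape, tape measure and screwdriver still lying in the case (all of step 3 and value of joint cover below 0.08 rad and height (world z) of each of masking_tape, screwdriver below 0.05 m and height (world z) of tape_measure below 0.06 m and horizontal distance between each of masking_tape, screwdriver, tape_measure and case below 0.12 m); the robot touches nothing.
It fails at once if the cover is pinched: more than 8 N of the fingers on both of its faces at once (contact force between the fingers and cover_c0 above 8 N and contact force between the fingers and cover_c1 above 8 N).
It fails at once if the lid is pinched: more than 8 N of the fingers on its shell and its liner at once (contact force between the fingers and lid_c0 above 8 N and contact force between the fingers and lid_c1 above 8 N).
It fails at once if a tool in the case is lifted by 4 cm or more (height (world z) of any of masking_tape, screwdriver above 0.05 m or height (world z) of tape_measure above 0.065 m).
It fails at once if a thing standing round the case is moved more than 3 cm (distance of any of jam_jar, salt_shaker from where it was at the start of the episode above 0.03 m).
It also fails if it takes over 61 s, if anything falls off the work surface, if the arm or the gripper's body presses on something with over 40 N, if the wrist force passes 120 N, or if a joint passes its speed limit or range.

## Working session

There is one attempt and no reset: what is moved stays moved. The work goes in short steps, Python scripts to look and compute and a tool call to move; the robot and the scene stay as the last step left them, time stands still between calls to the robot, and variables do not carry over. Pictures are saved under pics/ and viewed, at most 10 in all, crops included, and the job is handed in when it is done.

Besides the shell and the picture viewer there is one more tool, called after "Emit:" in YAML: its name, and indented under it one key for each argument. apply_moves: Moves the arm, as the interface text tells. Shift numbers are shares of 0.06 m and turn numbers shares of pi rad, none past 1 either way. Its arguments: {"type":"object","properties":{"commands":{"type":"array"},"jaw":{"type":"number"},"squeeze":{"type":"number"}},"required":["commands"]}

```bash
ls; mkdir -p pics
cat > h.py <<'E'
import numpy as np, cv2, json
from scipy.spatial.transform import Rotation as R
from bench import robot, viewer, boxes_of, silhouettes, landmark_of
def grab(n,save=None):
    s=robot.read_state(); f=viewer.grab_frame(n)
    if save: cv2.imwrite(f'pics/{save}.png',f['image'][:,:,::-1])
    return f
E
python3 - <<'E'
from h import *
s=robot.read_state();print(s['clock'],s['ee_pos'],s['orientation'],s['gripper_width'])
for c in ['side','top']:
    f=grab(c,c)
    for q in ['case','lid_hinge','cover_hinge','cover_edge','lid_edge','clip_tip','jam_jar','salt_shaker','masking_tape']:
        print(c,q,[(np.round(d['xyz'],3).tolist(),round(d['p'],2)) for d in landmark_of(c,q)[:2]])
a=cv2.imread('pics/side.png');b=cv2.imread('pics/top.png')
cv2.imwrite('pics/both.png',cv2.resize(np.vstack([a,b]),(480,600)))
E
```

```text
pics
0.0 [ 0.22109197 -0.58417631  0.22175813] [-1.79919456e+02  3.10733064e-03  2.07315415e+01] 0.08708322781008677
side case [([0.518, -0.216, 0.004], 0.58), ([0.511, -0.134, 0.182], 0.45)]
side lid_hinge [([0.528, -0.302, 0.076], 0.58)]
side cover_hinge [([0.511, -0.133, 0.061], 0.9)]
side cover_edge [([0.514, -0.138, 0.187], 0.97)]
side lid_edge [([0.538, -0.349, 0.259], 0.89)]
side clip_tip [([0.535, -0.346, 0.298], 0.85), ([0.558, -0.182, 0.008], 0.27)]
side jam_jar [([0.682, 0.006, 0.002], 0.92)]
side salt_shaker [([0.445, 0.126, -0.001], 0.87)]
side masking_tape [([0.426, -0.4, -0.003], 0.98), ([0.635, -0.396, -0.0], 0.77)]
top case [([0.518, -0.215, -0.0], 0.86)]
top lid_hinge [([0.535, -0.306, 0.076], 0.59)]
top cover_hinge [([0.509, -0.134, 0.064], 0.87), ([0.506, -0.135, 0.187], 0.71)]
top cover_edge [([0.507, -0.134, 0.182], 0.66)]
top lid_edge [([0.536, -0.348, 0.258], 0.62)]
top clip_tip [([0.534, -0.346, 0.297], 0.62)]
top jam_jar [([0.68, 0.009, 0.0], 0.83)]
top salt_shaker [([0.45, 0.129, -0.001], 0.81)]
top masking_tape [([0.557, -0.187, 0.006], 0.8), ([0.63, -0.399, 0.002], 0.79)]
```

View pics/side.png

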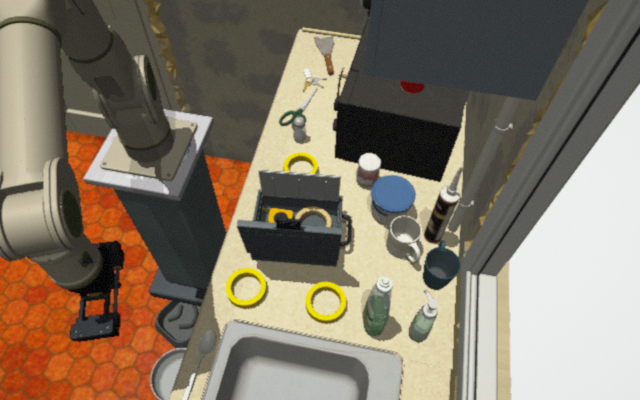

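View pics/top.png

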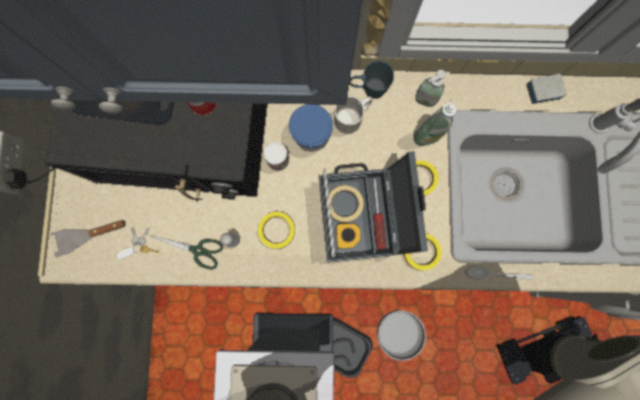

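```bash
cat >> h.py <<'E'
O=np.array([0.5205,-0.2150,0.0]); YAW=-82.7
C=R.from_euler('z',YAW,degrees=True)
B=R.from_matrix(np.array([[-1,0,0],[0,1,0],[0,0,-1.]]).T)
def plan(wps,step=45,turn=8.5):
    """wps: (cx,cy,cz mm, tilt deg[, step]); prints rows in tool units"""
    s=robot.read_state(); p=np.array(s['ee_pos']); r=R.from_euler('xyz',s['orientation'],degrees=True)
    print('t',round(s['clock'],2),'case mm',np.round(C.inv().apply(p-O)*1000),'F',np.round(s['force'],1),'q',np.round(s['qpos']))
    rows=[]
    for w in wps:
        st=w[4] if len(w)>4 else step
        p1=O+C.apply(np.array(w[:3])/1000); r1=C*R.from_euler('y',w[3],degrees=True)*B
        rv=(r.inv()*r1).as_rotvec()
        n=max(1,int(np.ceil(max(np.linalg.norm(p1-p)*1000/st,np.degrees(np.linalg.norm(rv))/turn)-.05)))
        for i in range(n):
            d=r.inv().apply((p1-p)/n)/0.06
            rows.append(np.r_[d,rv/n/np.pi]); r=r*R.from_rotvec(rv/n)
        p,r=p1,r1
    for k in range(0,len(rows),12): print(json.dumps([[round(float(v),3)+0. for v in q] for q in rows[k:k+12]]))
E
python3 - <<'E'
from h import *
w0=C.inv().apply(np.array(robot.read_state()['ee_pos'])-O)*1000
plan([(w0[0],w0[1],370,0),(-140,0,370,0),(-140,0,150,0)])
E
```

```text
t 1.0 case mm [ 329. -344.  223.] F [ 0.2 -0.3 -0.2] q [68. 19. -4. 84.  1. 77. -5.]
[[0.0, 0.0, -0.273, 0.0, 0.0, -0.047], [0.0, 0.0, -0.273, 0.0, 0.0, -0.047], [0.0, 0.0, -0.273, 0.0, 0.0, -0.047], [0.0, 0.0, -0.273, 0.0, 0.0, -0.047], [0.0, 0.0, -0.273, 0.0, 0.0, -0.047], [0.0, 0.0, -0.273, 0.0, 0.0, -0.047], [0.0, 0.0, -0.273, 0.0, 0.0, -0.047], [0.0, 0.0, -0.273, 0.0, 0.0, -0.047], [0.0, 0.0, -0.273, 0.0, 0.0, -0.047], [0.601, 0.441, 0.0, 0.0, 0.0, 0.0], [0.601, 0.441, 0.0, 0.0, 0.0, 0.0], [0.601, 0.441, 0.0, 0.0, 0.0, 0.0]]
[[0.601, 0.441, 0.0, 0.0, 0.0, 0.0], [0.601, 0.441, 0.0, 0.0, 0.0, 0.0], [0.601, 0.441, 0.0, 0.0, 0.0, 0.0], [0.601, 0.441, 0.0, 0.0, 0.0, 0.0], [0.601, 0.441, 0.0, 0.0, 0.0, 0.0], [0.601, 0.441, 0.0, 0.0, 0.0, 0.0], [0.601, 0.441, 0.0, 0.0, 0.0, 0.0], [0.601, 0.441, 0.0, 0.0, 0.0, 0.0], [0.601, 0.441, 0.0, 0.0, 0.0, 0.0], [0.601, 0.441, 0.0, 0.0, 0.0, 0.0], [0.0, 0.0, 0.733, 0.0, 0.0, 0.0], [0.0, 0.0, 0.733, 0.0, 0.0, 0.0]]
[[0.0, 0.0, 0.733, 0.0, 0.0, 0.0], [0.0, 0.0, 0.733, 0.0, 0.0, 0.0], [0.0, 0.0, 0.733, 0.0, 0.0, 0.0]]
```

Emit:
apply_moves:
  commands:
    - [0, 0, -0.273, 0, 0, -0.047]
    - [0, 0, -0.273, 0, 0, -0.047]
    - [0, 0, -0.273, 0, 0, -0.047]
    - [0, 0, -0.273, 0, 0, -0.047]
    - [0, 0, -0.273, 0, 0, -0.047]
    - [0, 0, -0.273, 0, 0, -0.047]
    - [0, 0, -0.273, 0, 0, -0.047]
    - [0, 0, -0.273, 0, 0, -0.047]
    - [0, 0, -0.273, 0, 0, -0.047]
    - [0.6, 0.44, 0, 0, 0, 0]
    - [0.6, 0.44, 0, 0, 0, 0]
    - [0.6, 0.44, 0, 0, 0, 0]
  jaw: 0
  squeeze: 10

```text
clock: 2.5
ee_pos: [0.2875, -0.4666, 0.37]
orientation: [180.0, 0.0, 96.9]
force: [0.2, 0.5, -0.0]
gripper_width: 0.0001
grasp_force: 0.0
```

Emit:
apply_moves:
  commands:
    - [0.6, 0.44, 0, 0, 0, 0]
    - [0.6, 0.44, 0, 0, 0, 0]
    - [0.6, 0.44, 0, 0, 0, 0]
    - [0.6, 0.44, 0, 0, 0, 0]
    - [0.6, 0.44, 0, 0, 0, 0]
    - [0.6, 0.44, 0, 0, 0, 0]
    - [0.6, 0.44, 0, 0, 0, 0]
    - [0.6, 0.44, 0, 0, 0, 0]
    - [0.6, 0.44, 0, 0, 0, 0]
    - [0.6, 0.44, 0, 0, 0, 0]

```text
clock: 3.75
ee_pos: [0.5065, -0.0776, 0.3702]
orientation: [180.0, 0.0, 96.8]
force: [0.8, -1.2, 0.1]
gripper_width: 0.0003
grasp_force: 0.0
```

Run:
```python
from h import *
plan([(-140,0,370,0),(-140,0,150,0)])
for c in ['side','top']:
    f=grab(c,c+'1')
    for q in ['lid_hinge','cover_hinge','cover_edge','lid_edge']:
        print(c,q,[(np.round(d['xyz'],3).tolist(),np.round(C.inv().apply(np.array(d['xyz'])-O)*1000),round(d['p'],2)) for d in landmark_of(c,q)[:1]])
```

```text
t 3.75 case mm [-138.    4.  370.] F [ 0.8 -1.2  0.1] q [ 42.   5. -41.  84.   4.  92.   8.]
[[0.032, -0.06, 0.004, 0.0, 0.0, -0.003], [0.0, 0.0, 0.733, 0.0, 0.0, 0.0], [0.0, 0.0, 0.733, 0.0, 0.0, 0.0], [0.0, 0.0, 0.733, 0.0, 0.0, 0.0], [0.0, 0.0, 0.733, 0.0, 0.0, 0.0], [0.0, 0.0, 0.733, 0.0, 0.0, 0.0]]
side lid_hinge [([0.529, -0.302, 0.077], array([87., -2., 77.]), 0.9)]
side cover_hinge [([0.512, -0.132, 0.061], array([-84.,   2.,  61.]), 0.61)]
side cover_edge [([0.51, -0.138, 0.184], array([-78.,  -1., 184.]), 0.71)]
side lid_edge [([0.536, -0.353, 0.257], array([139.,  -2., 257.]), 0.64)]
top lid_hinge [([0.534, -0.304, 0.074], array([90.,  2., 74.]), 0.66)]
top cover_hinge [([0.51, -0.132, 0.061], array([-83.,  -0.,  61.]), 0.58)]
top cover_edge [([0.507, -0.135, 0.185], array([-81.,  -3., 185.]), 0.61)]
top lid_edge [([0.538, -0.346, 0.255], array([133.,   1., 255.]), 0.66)]
```

Emit:
apply_moves:
  commands:
    - [0.03, -0.06, 0, 0, 0, -0.003]
    - [0, 0, 0.73, 0, 0, 0]
    - [0, 0, 0.73, 0, 0, 0]
    - [0, 0, 0.73, 0, 0, 0]
    - [0, 0, 0.73, 0, 0, 0]
    - [0, 0, 0.73, 0, 0, 0]

```text
clock: 5.0
ee_pos: [0.5019, -0.0778, 0.1499]
orientation: [180.0, 0.0, 97.4]
force: [0.4, -0.8, -0.5]
gripper_width: 0.0006
grasp_force: 0.0
```

Run:
```python
from h import *
w=[]
for d in [90,75,60,45,30,20,10,4,0]:
    f=np.radians(d);c,s=np.cos(f),np.sin(f)
    w.append((-82+100*c-4*s-9.5,0,63+100*s+4*c-(12 if d>80 else 0),0,20))
w.append((*w[-1][:2],64,0))
plan(w)
```

```text
t 5.0 case mm [-138.   -1.  150.] F [ 0.4 -0.8 -0.5] q [ 41.  11. -41. 105.   8.  67.   5.]
[[-0.238, 0.005, -0.006, 0.0, 0.0, 0.0], [-0.238, 0.005, -0.006, 0.0, 0.0, 0.0], [-0.238, 0.005, -0.006, 0.0, 0.0, 0.0], [-0.217, 0.0, -0.08, 0.0, 0.0, 0.0], [-0.217, 0.0, -0.08, 0.0, 0.0, 0.0], [-0.204, 0.0, 0.075, 0.0, 0.0, 0.0], [-0.204, 0.0, 0.075, 0.0, 0.0, 0.0], [-0.178, 0.0, 0.126, 0.0, 0.0, 0.0], [-0.178, 0.0, 0.126, 0.0, 0.0, 0.0], [-0.139, 0.0, 0.167, 0.0, 0.0, 0.0], [-0.139, 0.0, 0.167, 0.0, 0.0, 0.0], [-0.133, 0.0, 0.258, 0.0, 0.0, 0.0]]
[[-0.086, 0.0, 0.278, 0.0, 0.0, 0.0], [-0.028, 0.0, 0.172, 0.0, 0.0, 0.0], [-0.009, 0.0, 0.116, 0.0, 0.0, 0.0], [0.0, 0.0, 0.05, 0.0, 0.0, 0.0]]
```

Emit:
apply_moves:
  commands:
    - [-0.24, 0, 0, 0, 0, 0]
    - [-0.24, 0, 0, 0, 0, 0]
    - [-0.24, 0, 0, 0, 0, 0]
    - [-0.22, 0, -0.08, 0, 0, 0]
    - [-0.22, 0, -0.08, 0, 0, 0]
    - [-0.2, 0, 0.075, 0, 0, 0]
    - [-0.2, 0, 0.075, 0, 0, 0]
    - [-0.18, 0, 0.125, 0, 0, 0]
    - [-0.18, 0, 0.125, 0, 0, 0]
    - [-0.14, 0, 0.167, 0, 0, 0]
    - [-0.14, 0, 0.167, 0, 0, 0]
    - [-0.13, 0, 0.258, 0, 0, 0]

```text
clock: 6.5
ee_pos: [0.5204, -0.2167, 0.1003]
orientation: [180.0, 0.0, 97.4]
force: [-0.1, -0.3, -0.2]
gripper_width: 0.0008
grasp_force: 0.3
```

Emit:
apply_moves:
  commands:
    - [-0.086, 0, 0.28, 0, 0, 0]
    - [-0.03, 0, 0.17, 0, 0, 0]
    - [0, 0, 0.116, 0, 0, 0]
    - [0, 0, 0.04, 0, 0, 0]
    - [0, 0, 0, 0, 0, 0]
    - [0, 0, 0, 0, 0, 0]

```text
clock: 7.25
ee_pos: [0.5211, -0.223, 0.0663]
orientation: [-180.0, 0.1, 97.4]
force: [-8.0, 2.7, 16.5]
gripper_width: 0.0004
grasp_force: 8.5
```

Run:
```python
from h import *
plan([(0,0,72,0)])
for c in ['side','top']:
    f=grab(c,c+'2')
    for q in ['cover_edge','lid_edge','clip_tip']:
        print(c,q,[(np.round(C.inv().apply(np.array(d['xyz'])-O)*1000),round(d['p'],2)) for d in landmark_of(c,q)[:1]])
```

```text
t 7.25 case mm [ 8. -0. 66.] F [-8.   2.7 16.5] q [ 47.  24. -34. 101.  15.  60.  15.]
[[0.134, 0.008, -0.096, 0.0, 0.0, 0.001]]
side cover_edge []
side lid_edge [(array([138.,  -1., 258.]), 0.68)]
side clip_tip [(array([133.,  -2., 297.]), 0.65)]
top cover_edge [(array([130.,  -0., 299.]), 0.56)]
top lid_edge [(array([135.,  -1., 256.]), 0.58)]
top clip_tip [(array([131.,  -2., 294.]), 0.42)]
```

View pics/side2.png

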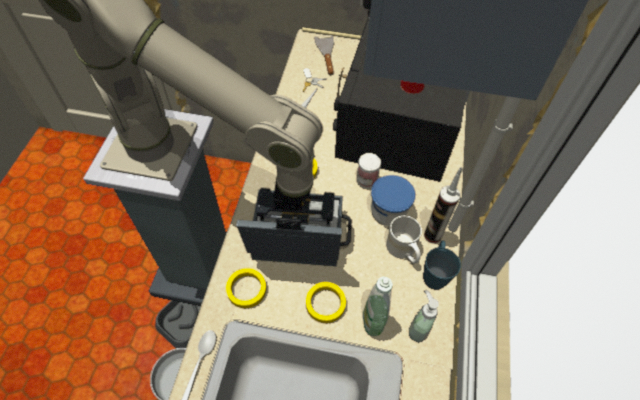

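Run:
```python
from h import *
plan([(8,0,370,0,50),(230,0,370,0,50),(230,0,370,45),(215,0,190,45)])
```

```text
t 7.65 case mm [ 8. -0. 66.] F [-8.9  1.3 16.8] q [ 47.  24. -34. 101.  15.  60.  15.]
[[-0.001, 0.001, -0.723, 0.0, 0.0, 0.0], [-0.001, 0.001, -0.723, 0.0, 0.0, 0.0], [-0.001, 0.001, -0.723, 0.0, 0.0, 0.0], [0.0, 0.001, -0.723, 0.0, 0.0, 0.0], [0.0, 0.001, -0.723, 0.0, 0.0, 0.0], [0.0, 0.001, -0.723, 0.0, 0.0, 0.0], [0.0, 0.001, -0.723, 0.0, 0.0, 0.0], [-0.74, 0.0, 0.0, 0.0, 0.0, 0.0], [-0.74, 0.0, 0.0, 0.0, 0.0, 0.0], [-0.74, 0.0, 0.0, 0.0, 0.0, 0.0], [-0.74, 0.0, 0.0, 0.0, 0.0, 0.0], [-0.74, 0.0, 0.0, 0.0, 0.0, 0.0]]
[[0.0, 0.0, 0.0, 0.0, 0.042, 0.0], [0.0, 0.0, 0.0, 0.0, 0.042, 0.0], [0.0, 0.0, 0.0, 0.0, 0.042, 0.0], [0.0, 0.0, 0.0, 0.0, 0.042, 0.0], [0.0, 0.0, 0.0, 0.0, 0.042, 0.0], [0.0, 0.0, 0.0, 0.0, 0.042, 0.0], [-0.486, 0.0, 0.575, 0.0, 0.0, 0.0], [-0.486, 0.0, 0.575, 0.0, 0.0, 0.0], [-0.486, 0.0, 0.575, 0.0, 0.0, 0.0], [-0.486, 0.0, 0.575, 0.0, 0.0, 0.0]]
```

Emit:
apply_moves:
  commands:
    - [0, 0, -0.3, 0, 0, 0]
    - [0, 0, -0.73, 0, 0, 0]
    - [0, 0, -0.73, 0, 0, 0]
    - [0, 0, -0.73, 0, 0, 0]
    - [0, 0, -0.73, 0, 0, 0]
    - [0, 0, -0.73, 0, 0, 0]
    - [0, 0, -0.73, 0, 0, 0]
    - [0, 0, -0.5, 0, 0, 0]

```text
clock: 8.65
ee_pos: [0.5215, -0.2224, 0.3786]
orientation: [179.8, 0.1, 97.5]
force: [0.3, -0.3, 0.3]
gripper_width: 0.0005
grasp_force: 0.0
```

Emit:
apply_moves:
  commands:
    - [-0.74, 0, 0, 0, 0, 0]
    - [-0.74, 0, 0, 0, 0, 0]
    - [-0.74, 0, 0, 0, 0, 0]
    - [-0.74, 0, 0, 0, 0, 0]
    - [-0.74, 0, 0, 0, 0, 0]
    - [0, 0, 0, 0, 0.042, 0]
    - [0, 0, 0, 0, 0.042, 0]
    - [0, 0, 0, 0, 0.042, 0]
    - [0, 0, 0, 0, 0.042, 0]
    - [0, 0, 0, 0, 0.042, 0]
    - [0, 0, 0, 0, 0.04, 0]

```text
clock: 10.02
ee_pos: [0.522, -0.3916, 0.3195]
orientation: [175.5, -39.5, 98.1]
force: [0.0, -0.7, -1.6]
gripper_width: 0.0004
grasp_force: 0.0
```

Run:
```python
from h import *
plan([(215,0,190,45)])
f=grab('top','top3')
for q in ['cover_edge','cover_hinge','lid_edge']:
    print(q,[(np.round(C.inv().apply(np.array(d['xyz'])-O)*1000),round(d['p'],2)) for d in landmark_of('top',q)[:2]])
```

```text
t 10.03 case mm [175. -21. 319.] F [ 0.  -0.7 -1.6] q [ 60.  49. -37.  41.  -7. 118.  33.]
[[-0.629, 0.08, 0.421, 0.007, 0.01, 0.002], [-0.641, 0.093, 0.399, 0.007, 0.01, 0.002], [-0.653, 0.105, 0.376, 0.007, 0.01, 0.002]]
cover_edge [(array([36., -6., 66.]), 0.61)]
cover_hinge [(array([-86.,  -1.,  62.]), 0.78), (array([34., -6., 65.]), 0.32)]
lid_edge [(array([135.,  -0., 256.]), 0.6)]
```

View pics/top3.png

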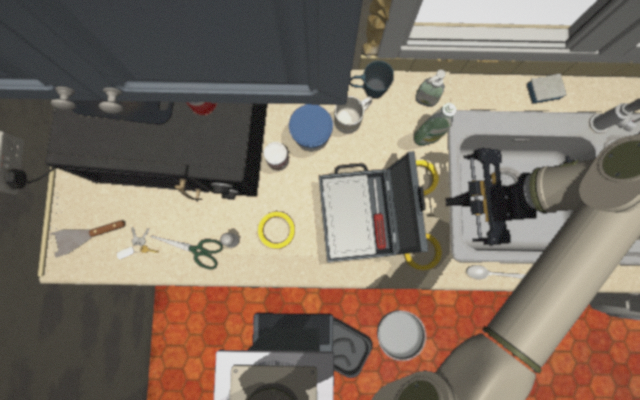

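Run:
```python
from h import *
plan([(220,0,310,25),(215,0,190,25)])
```

```text
t 10.22 case mm [176. -21. 320.] F [-0.1  0.3  0.3] q [ 60.  49. -37.  41.  -8. 118.  33.]
[[-0.335, 0.181, -0.156, 0.011, -0.04, 0.0], [-0.352, 0.177, -0.119, 0.011, -0.04, 0.0], [-0.257, 0.0, 0.616, 0.0, 0.0, 0.0], [-0.257, 0.0, 0.616, 0.0, 0.0, 0.0], [-0.257, 0.0, 0.616, 0.0, 0.0, 0.0]]
```

Emit:
apply_moves:
  commands:
    - [-0.335, 0.18, -0.15, 0.011, -0.04, 0]
    - [-0.35, 0.18, -0.12, 0.011, -0.04, 0]
    - [-0.257, 0, 0.616, 0, 0, 0]
    - [-0.257, 0, 0.616, 0, 0, 0]
    - [-0.257, 0, 0.616, 0, 0, 0]
    - [0, 0, 0, 0, 0, 0]

```text
clock: 10.98
ee_pos: [0.5478, -0.4268, 0.1882]
orientation: [-179.9, -25.0, 97.4]
force: [0.2, -0.3, 0.7]
gripper_width: 0.0009
grasp_force: 0.0
```

Run:
```python
from h import *
print(robot.read_state()['orientation'])
plan([(215,0,190,35)])
```

```text
[-179.94231457  -25.00827687   97.41197608]
t 10.97 case mm [214.   0. 188.] F [ 0.2 -0.3  0.7] q [ 57.  49. -33.  51.   5. 102.  38.]
[[-0.004, -0.002, -0.019, 0.0, 0.028, 0.0], [-0.003, -0.002, -0.019, 0.0, 0.028, 0.0]]
```

```bash
cat >> h.py <<'E'
def lidpt(th,al,r=165,extra=0):
    t,a=np.radians(th),np.radians(al)
    c=np.array([92,77])+r*np.array([-np.cos(t),np.sin(t)])+(17-extra)*np.array([np.sin(t),np.cos(t)])
    c=c-9.5*np.array([-np.cos(a),np.sin(a)])
    return (c[0],0,c[1],al,22)
E
python3 - <<'E'
from h import *
p=lidpt(100,25)
plan([(205,0,p[2],25),(p[0]+15,0,p[2],25)])
E
```

```text
t 10.97 case mm [214.   0. 188.] F [ 0.2 -0.3  0.7] q [ 57.  49. -33.  51.   5. 102.  38.]
[[0.442, -0.003, -0.609, -0.001, 0.0, 0.001], [0.665, 0.0, 0.31, 0.0, 0.0, 0.0]]
```

Emit:
apply_moves:
  commands:
    - [0.44, 0, -0.61, 0, 0, 0]
    - [0.44, 0, 0.21, 0, 0, 0]
    - [0.22, 0, 0.1, 0, 0, 0]
    - [0, 0, 0, 0, 0, 0]

```text
clock: 11.48
ee_pos: [0.5425, -0.3752, 0.2371]
orientation: [179.7, -24.8, 97.6]
force: [0.2, -1.2, -0.1]
gripper_width: 0.0007
grasp_force: 0.0
```

Run:
```python
from h import *
print(np.array(robot.read_state()['qpos'])[5])
plan([lidpt(*p) for p in [(99,25),(85,25),(75,23),(62,20),(50,16),(38,12),(28,9),(20,6),(12,4),(7,2),(3,0),(0,0)]])
grab('side','side4')
```

```text
101.4205599235629
t 11.47 case mm [162.   1. 237.] F [ 0.2 -1.2 -0.1] q [ 57.  42. -35.  57.   2. 101.  35.]
[[0.253, -0.024, 0.187, 0.001, 0.001, 0.001], [0.322, 0.0, 0.099, 0.0, 0.0, 0.0], [0.322, 0.0, 0.099, 0.0, 0.0, 0.0], [0.211, 0.0, 0.114, 0.0, -0.006, 0.0], [0.213, 0.0, 0.111, 0.0, -0.006, 0.0], [0.245, 0.0, 0.191, 0.0, -0.008, 0.0], [0.25, 0.0, 0.185, 0.0, -0.008, 0.0], [0.193, 0.0, 0.21, 0.0, -0.011, 0.0], [0.2, 0.0, 0.203, 0.0, -0.011, 0.0], [0.161, 0.0, 0.234, 0.0, -0.011, 0.0], [0.169, 0.0, 0.229, 0.0, -0.011, 0.0], [0.109, 0.0, 0.211, 0.0, -0.008, 0.0]]
[[0.115, 0.0, 0.208, 0.0, -0.008, 0.0], [0.138, 0.0, 0.352, 0.0, -0.017, 0.0], [0.106, 0.0, 0.365, 0.0, -0.011, 0.0], [0.048, 0.0, 0.231, 0.0, -0.011, 0.0], [0.03, 0.0, 0.185, 0.0, -0.011, 0.0], [0.019, 0.0, 0.144, 0.0, 0.0, 0.0]]
```

View pics/side4.png

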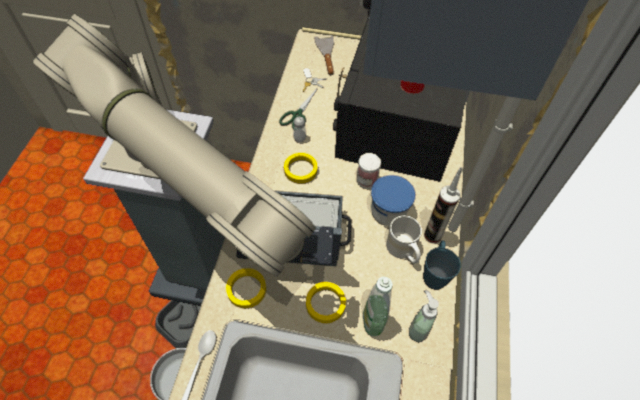

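Emit:
apply_moves:
  commands:
    - [0.25, -0.024, 0.187, 0, 0, 0]
    - [0.32, 0, 0.1, 0, 0, 0]
    - [0.32, 0, 0.1, 0, 0, 0]
    - [0.21, 0, 0.114, 0, -0.006, 0]
    - [0.21, 0, 0.11, 0, -0.006, 0]

```text
clock: 12.15
ee_pos: [0.5294, -0.2916, 0.2343]
orientation: [179.8, -22.7, 97.3]
force: [0.7, -2.2, -0.6]
gripper_width: 0.0009
grasp_force: 1.2
```

Run:
```python
from h import *
plan([lidpt(*p) for p in [(62,20),(50,16),(38,12),(28,9),(20,6),(12,4),(7,2),(3,0),(0,0)]])
grab('top','top5')
for q in ['lid_edge','clip_tip','cover_hinge','lid_hinge']:
    print(q,[(np.round(C.inv().apply(np.array(d['xyz'])-O)*1000),round(d['p'],2)) for d in landmark_of('top',q)[:2]])
```

```text
t 12.15 case mm [ 77.  -1. 234.] F [ 0.7 -2.2 -0.6] q [ 58.  33. -37.  72.  -0.  93.  31.]
[[0.275, 0.007, 0.177, 0.001, -0.007, 0.0], [0.279, 0.008, 0.171, 0.001, -0.007, 0.0], [0.193, 0.0, 0.21, 0.0, -0.011, 0.0], [0.2, 0.0, 0.203, 0.0, -0.011, 0.0], [0.161, 0.0, 0.234, 0.0, -0.011, 0.0], [0.169, 0.0, 0.229, 0.0, -0.011, 0.0], [0.109, 0.0, 0.211, 0.0, -0.008, 0.0], [0.115, 0.0, 0.208, 0.0, -0.008, 0.0], [0.138, 0.0, 0.352, 0.0, -0.017, 0.0], [0.106, 0.0, 0.365, 0.0, -0.011, 0.0], [0.048, 0.0, 0.231, 0.0, -0.011, 0.0], [0.03, 0.0, 0.185, 0.0, -0.011, 0.0]]
[[0.019, 0.0, 0.144, 0.0, 0.0, 0.0]]
lid_edge [(array([ 64.,  -2., 257.]), 0.63)]
clip_tip [(array([ 46.,  -2., 297.]), 0.46)]
cover_hinge [(array([-84.,  -4.,  63.]), 0.82)]
lid_hinge [(array([90.,  1., 75.]), 0.93)]
```

Emit:
apply_moves:
  commands:
    - [0.275, 0.007, 0.177, 0, -0.007, 0]
    - [0.28, 0.007, 0.17, 0, -0.007, 0]
    - [0.19, 0, 0.21, 0, -0.011, 0]
    - [0.2, 0, 0.2, 0, -0.011, 0]
    - [0.16, 0, 0.234, 0, -0.011, 0]
    - [0.17, 0, 0.23, 0, -0.011, 0]
    - [0.11, 0, 0.21, 0, -0.008, 0]
    - [0.115, 0, 0.208, 0, -0.008, 0]

```text
clock: 13.4
ee_pos: [0.5158, -0.1777, 0.1676]
orientation: [179.9, -9.5, 97.3]
force: [0.6, -1.3, 0.2]
gripper_width: 0.0003
grasp_force: 0.6
```

Run:
```python
from h import *
w=[lidpt(*p) for p in [(20,6),(12,4),(7,2),(3,0),(0,0)]]
plan(w+[(w[-1][0],0,90,0)])
```

```text
t 13.4 case mm [-38.   0. 168.] F [ 0.6 -1.3  0.2] q [ 53.  20. -41.  95.   4.  74.  20.]
[[0.115, -0.002, 0.344, 0.001, -0.019, 0.0], [0.106, 0.0, 0.365, 0.0, -0.011, 0.0], [0.048, 0.0, 0.231, 0.0, -0.011, 0.0], [0.03, 0.0, 0.185, 0.0, -0.011, 0.0], [0.019, 0.0, 0.144, 0.0, 0.0, 0.0], [0.0, 0.0, 0.067, 0.0, 0.0, 0.0]]
```

Emit:
apply_moves:
  commands:
    - [0.115, 0, 0.344, 0, -0.019, 0]
    - [0.106, 0, 0.365, 0, -0.011, 0]
    - [0.048, 0, 0.23, 0, -0.011, 0]
    - [0.03, 0, 0.185, 0, -0.011, 0]
    - [0.02, 0, 0.144, 0, 0, 0]
    - [0, 0, 0.05, 0, 0, 0]
    - [0, 0, 0, 0, 0, 0]
    - [0, 0, 0, 0, 0, 0]

```text
clock: 14.4
ee_pos: [0.5127, -0.1508, 0.0932]
orientation: [179.9, -0.2, 97.3]
force: [-10.1, 5.6, 25.0]
gripper_width: 0.0005
grasp_force: 13.0
```

Run:
```python
from h import *
plan([(-63,0,150,0),(-140,0,150,0)])
for c in ['side','top']:
    grab(c,c+'6')
    for q in ['lid_edge','clip_tip']:
        print(q,[(np.round(C.inv().apply(np.array(d['xyz'])-O)*1000),round(d['p'],2)) for d in landmark_of(c,q)[:2]])
```

```text
t 14.4 case mm [-65.   0.  93.] F [-10.1   5.6  25. ] q [ 46.  19. -40. 104.  13.  62.   9.]
[[-0.012, -0.003, -0.473, 0.0, -0.001, 0.0], [-0.013, -0.003, -0.473, 0.0, -0.001, 0.0], [0.642, 0.0, 0.0, 0.0, 0.0, 0.0], [0.642, 0.0, 0.0, 0.0, 0.0, 0.0]]
lid_edge [(array([-89.,  -3.,  96.]), 0.83)]
clip_tip [(array([-199.,  192.,    2.]), 0.21)]
lid_edge [(array([-93.,   0.,  93.]), 0.7), (array([-130.,   -0.,   86.]), 0.57)]
clip_tip [(array([-129.,   -0.,   87.]), 0.42)]
```

Emit:
apply_moves:
  commands:
    - [0, 0, -0.25, 0, 0, 0]
    - [0, 0, -0.4, 0, 0, 0]
    - [0.45, 0, 0, 0, 0, 0]
    - [0.45, 0, 0, 0, 0, 0]
    - [0, 0, 0, 0, 0, 0]

```text
clock: 15.32
ee_pos: [0.5055, -0.0961, 0.1308]
orientation: [179.9, -0.2, 97.5]
force: [-0.0, -1.9, 0.6]
gripper_width: 0.0008
grasp_force: 0.0
```

Run:
```python
from h import *
plan([(-119,0,95,0),(-119,0,62,0,10),(-106,0,62,0,4)])
for c in ['side','top']:
    grab(c,c+'7')
    for q in ['lid_edge','clip_tip']:
        print(q,[(np.round(C.inv().apply(np.array(d['xyz'])-O)*1000),round(d['p'],2)) for d in landmark_of(c,q)[:2]])
```

```text
t 15.32 case mm [-120.    0.  131.] F [-0.  -1.9  0.6] q [ 44.  14. -43. 105.  10.  65.   5.]
[[-0.016, -0.006, 0.596, 0.001, -0.001, 0.001], [0.0, 0.0, 0.138, 0.0, 0.0, 0.0], [0.0, 0.0, 0.138, 0.0, 0.0, 0.0], [0.0, 0.0, 0.138, 0.0, 0.0, 0.0], [0.0, 0.0, 0.138, 0.0, 0.0, 0.0], [-0.054, 0.0, 0.0, 0.0, 0.0, 0.0], [-0.054, 0.0, 0.0, 0.0, 0.0, 0.0], [-0.054, 0.0, 0.0, 0.0, 0.0, 0.0], [-0.054, 0.0, 0.0, 0.0, 0.0, 0.0]]
lid_edge [(array([-88.,   1.,  95.]), 0.59)]
clip_tip [(array([-130.,    1.,   88.]), 0.5)]
lid_edge []
clip_tip []
```

Emit:
apply_moves:
  commands:
    - [0, 0, 0.3, 0, 0, 0]
    - [0, 0, 0.3, 0, 0, 0]
    - [0, 0, 0.138, 0, 0, 0]
    - [0, 0, 0.138, 0, 0, 0]
    - [0, 0, 0.138, 0, 0, 0]
    - [0, 0, 0.138, 0, 0, 0]
    - [-0.05, 0, 0, 0, 0, 0]
    - [-0.05, 0, 0, 0, 0, 0]
    - [-0.05, 0, 0, 0, 0, 0]
    - [-0.04, 0, 0, 0, 0, 0]
    - [0, 0, 0, 0, 0, 0]
    - [0, 0, 0, 0, 0, 0]

```text
clock: 17.12
ee_pos: [0.5059, -0.1045, 0.0608]
orientation: [180.0, -0.4, 97.5]
force: [-4.1, 16.1, 1.2]
gripper_width: 0.0003
grasp_force: 8.3
```

Run:
```python
from h import *
plan([(-150,0,62,0),(-150,0,250,0)])
```

```text
t 17.12 case mm [-111.   -0.   61.] F [-4.1 16.1  1.2] q [ 43.  20. -41. 108.  15.  58.   3.]
[[0.642, 0.009, -0.015, 0.0, -0.002, 0.001], [0.0, 0.0, -0.627, 0.0, 0.0, 0.0], [0.0, 0.0, -0.627, 0.0, 0.0, 0.0], [0.0, 0.0, -0.627, 0.0, 0.0, 0.0], [0.0, 0.0, -0.627, 0.0, 0.0, 0.0], [0.0, 0.0, -0.627, 0.0, 0.0, 0.0]]
```

Emit:
apply_moves:
  commands:
    - [0.3, 0, 0, 0, 0, 0]
    - [0.4, 0, 0, 0, 0, 0]
    - [0, 0, -0.63, 0, 0, 0]
    - [0, 0, -0.63, 0, 0, 0]
    - [0, 0, -0.63, 0, 0, 0]
    - [0, 0, -0.63, 0, 0, 0]
    - [0, 0, -0.63, 0, 0, 0]
    - [0.5, -0.6, -0.4, 0, 0, 0]
    - [0.5, -0.6, -0.4, 0, 0, 0]
    - [0, 0, 0, 0, 0, 0]

```text
clock: 18.38
ee_pos: [0.4214, -0.0159, 0.3009]
orientation: [179.6, 0.2, 97.4]
force: [0.1, -1.1, -0.4]
gripper_width: 0.0004
grasp_force: 0.0
```

Run:
```python
from h import *
o=[]
for c in ['side','top']:
    f=grab(c)
    o.append(cv2.resize(f['image'][100:300,180:460,::-1],(560,300) if 0 else (420,300)))
    for q in ['lid_edge','clip_tip','salt_shaker','jam_jar','lid_hinge']:
        print(q,[(np.round(d['xyz'],3),np.round(C.inv().apply(np.array(d['xyz'])-O)*1000),round(d['p'],2)) for d in landmark_of(c,q)[:1]])
cv2.imwrite('pics/end.png',np.vstack(o))
```

```text
lid_edge [(array([ 0.513, -0.128,  0.095]), array([-87.,   3.,  95.]), 0.94)]
clip_tip [(array([ 0.511, -0.116,  0.055]), array([-100.,    3.,   55.]), 0.59)]
salt_shaker [(array([0.449, 0.127, 0.001]), array([-348.,  -28.,    1.]), 0.6)]
jam_jar [(array([0.686, 0.005, 0.001]), array([-197.,  193.,    1.]), 0.74)]
lid_hinge [(array([ 0.53 , -0.302,  0.076]), array([87., -2., 76.]), 0.78)]
lid_edge []
clip_tip [(array([ 0.508, -0.114,  0.051]), array([-102.,    0.,   51.]), 0.44)]
salt_shaker []
jam_jar [(array([ 0.684,  0.009, -0.   ]), array([-201.,  191.,   -0.]), 0.7)]
lid_hinge [(array([ 0.532, -0.304,  0.074]), array([90., -0., 74.]), 0.94)]
```

View pics/end.png

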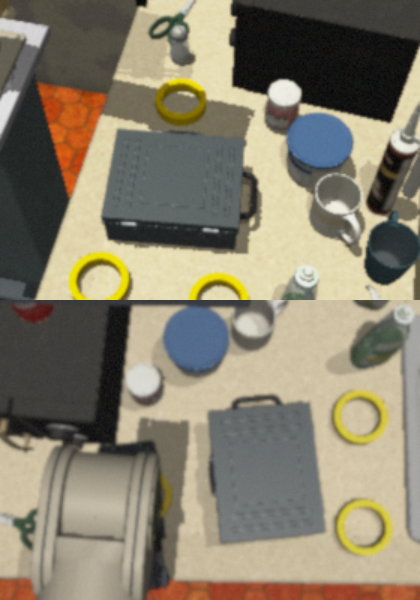

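The picture shows the case shut (lid at about 175,180 in the upper crop). The clip lies down along the front wall with its tip at case x -101, z 51–55, and the bystanders haven't moved.

```bash
python3 -c "
from bench import robot
print(robot.finish_job())"
```

```text
the job is handed in; nothing more can be done
None
```

The cover is folded flat, the lid is shut and the clip is pressed down against the front wall; I handed the job in at about 19 s of the 61 s allowed, but the hand-in gave no verdict.

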